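# Lock the bayonet lid on the bean canister it fits

## Robot

A 7-joint arm with a two-finger parallel gripper is mounted at the origin on the work surface. World frame = base frame: x ahead of the robot, y to its left, z up, the work surface at z = 0. Lengths are in m, angles in rad, forces in N, time in s.
With the tool pointing down it reaches from about 0.35 to 0.9 m from the base axis. Payload 8.1 kg.
Tool frame: the origin (TCP) lies on the centre line of the jaws, within the pads' length; the fingertips stand 19 mm ahead of it and the grasp point (between the pads) is the TCP; z points along the fingers, y is the direction in which the jaws open and shut (so a half turn about z gives the same grasp; the last joint's range is limited). The gripper opens to 92 mm and grips with 3 to 60 N. Pads are 19 mm wide; open, the fingers measure 130 mm over their backs; the gripper's body (75 mm by 190 mm) begins 47 mm behind the grasp point.
Start: joints at [1.117, 0.434, 0.025, 1.573, -0.012, 1.134, -0.075], TCP at [0.215, -0.587, 0.246] pointing down, gripper open.
Joint ranges: [-2.62, 2.62], [-0.44, 2.09], [-1.27, 1.32], [0.08, 2.57], [-1.32, 4.46], [0.12, 2], [-2.74, 2.74]. Speed limits (rad/s): [2.22, 2.22, 3.01, 3.01, 3.14, 3.14, 3.14].

## Interface

Orientations are given as a rotation vector (axis times angle).
In Python, from cell import monitor, imaging, workorder, outline_of gives the robot as it stands.
- The arm moves only by the tool move_arm, never from a script. Its argument "series" is a list of rows, each a list of 6 numbers: the shift along the world's x, y, z in cm, then the turn, a rotation vector about the world's x, y, z in degrees. A call has 1 to 8 rows; each row shifts and turns the commanded pose from where the row before left it; what a row does not reach is not made up. A row lasts 1/10 s, in which the tool goes at most 50 mm and 8.59 degrees, less where a joint would pass 70% of its speed; a pose out of reach is approached as far as the arm can. A call with a gripper value outside its range is refused whole. "grip" is the opening, from 0 (shut) to 1 (fully open), set as the call begins (left out, the last holds). The fingers move at their own pace and stop on an object; "force" is the grip in N (left out, the last holds). Time passes only in rows, so rows that do not move let the fingers close. It gives the time, the measured TCP pose, the force and the opening at its end, in the units of the state.
- monitor.observe(): the state, without advancing time (a new reading comes with each control period).
- imaging.get_image(name): name is "side" or "top" or "wrist"; returns a dict with "color" (420x560x3 uint8, red, green, blue), "fx", "fy", "cx", "cy" (pixels), "rvec" (rotation vector, rad) and "tvec" (3), from world to camera coordinates, as OpenCV has them; the wrist camera has in their place "mount" (4x4, takes a point from camera to tool coordinates, whose origin is the TCP and whose axes are the flange's). Camera axes: x right, y down, z forward; pixel columns grow to the right and rows downward; lengths in m; the calibration is good to about 2 mm. A picture is of the moment at which its call begins: read the wrist's pose just before it. There is no depth.
- workorder.sign_off(): hands the job in, once; it reports no verdict.
Trained networks look in the newest picture that a camera, given by its name, has taken for a name from the list of things; names that differ only in an ending like _2 or _b are one class to them, and where a whole thing is asked for, a point or a joint stands for the part that bears it (a point fixed in the world has none). Each returns a list of dicts, best first, with "p" (0 to 1); they miss things now and then, are a little off and sometimes report something else, mostly with a low value. They report only what shows in the picture. A call takes as long as a camera call. They do not tell look-alikes from the thing itself.
- outline_of(camera, thing): "mask" (420x560 bool, what is visible of it) and "rect" ([left, top, width, height] in pixels, round what is visible of it).
The state is a dict: "clock": time; "joints": joint angles; "dq": joint speeds; "joint_efforts": joint torques, N m; "position": TCP position; "ee_rot": TCP orientation; "force": force on the tool from outside, world axes, zero at the start; "ft_torque": the same for the moment, N m; "width": opening from 0.0 (shut) to 1.0 (fully open).
Only numpy, scipy, OpenCV 4.12 (cv2) and the standard library are available. Lean on these libraries where they do the work, as an engineer would, in place of code of your own. Each camera call takes 0.05 s, during which the arm holds its last target. There are 200 camera calls.

## Task

Put the loose steel lid on the one of the three open bean canisters whose neck it fits: set its two lugs into the slots of the neck, push it down against the springy seal, turn it clockwise about a quarter turn to the stop and let go, so that it stays locked. Leave the two cups and the spoon where they are.

Things in the scene. Friction and masses are not known exactly. Their poses are not given: they have to be found in the camera images.
- lid: loose round steel lid, about 0.16 kg, right way up on the table. Origin: centre of the underside of its plug, z up along its axis. Plug 45 mm across, z 0 to 13 mm; flange 76 mm across, z 13 to 18 mm; black bar grip on top. Two lugs on the plug at the lid's +x and -x: 12 mm wide, z 0 to 5 mm, 61 mm over both. A half turn leaves it looking and fitting the same.
- lid_grip (a point): point on the lid's axis, 39 mm above its origin, in the bar grip: a straight bar along the lid's x axis (in line with the lugs), 56 mm long, 14 mm thick along y, from 18 to 46 mm above the lid's origin; pinch it across its thickness. Axes as the lid.
- can_small: open steel canister, neck 58 mm across outside, 35 mm bore between the ledges. Heights, slots and seal as can_medium. Screwed down on the board: it cannot move or turn.
- can_medium: open steel canister, neck 74 mm across outside, 51 mm bore between the ledges, body 84 mm across. One of a row of three on a board, order varies; screwed down, cannot move or turn. Origin: centre of its foot, 18 mm above the table, z up along the neck's axis; its x axis runs through the two slots. Neck rim at z 100 mm.
- can_large: open steel canister, neck 90 mm across outside, 67 mm bore between the ledges. Heights, slots and seal as can_medium. Screwed down on the board: it cannot move or turn.
- medium_rim (a point): centre of can_medium's neck at rim height, 100 mm above its foot; axes as the canister. On the rim a springy grey seal ring stands 6 mm proud; it can be pressed flush with the rim (3 N to start, 10 N flush). Inside, the ledge (top at rim height, bore 51 mm, 67 mm tube behind it) has two slots 20 mm wide at the canister's +x and -x, with a dark nub outside the neck at each.
- medium_slots (a point): where the lid's origin is when its lugs are in can_medium's slots and it rests on the seal unpressed: 93 mm above the canister's foot, lid x along the canister's x. With the lugs beside the slots it stands on the ledge instead, 7 mm higher.
- medium_locked (a point): where the lid's origin is when locked: 91.5 mm above can_medium's foot. To turn, press the lid until its origin is 87 to 88.5 mm above the foot (87 is the hard bottom), keep it down and turn it clockwise seen from above by 1.31 rad (75 degrees; stop at about 1.38). There, when let go, the seal pushes the lugs up into notches.
- cup_a: loose white cup, 84 mm across the rim, 75 mm high, standing on the table, a bystander; origin at the centre of its underside.
- cup_b: loose white cup like cup_a, a bystander.
- spoon: loose steel spoon lying flat on the table along its x axis, a bystander; origin at its underside.
Not all that is in view belongs to the job. Leave any blue, purple or yellow look-alike of the lid alone.

How it is judged:
By the outcome, as a careful person would: the job done as asked, in the order asked, and still so for the second after the job is handed in, with the robot touching nothing.
It also fails if it takes over 43 s, if anything falls off the work surface, if the arm or the gripper's body presses on something with over 40 N, if the wrist force passes 120 N, or if a joint passes its speed limit or range.

## Working session

There is one attempt and no reset: what is moved stays moved. The work goes in short steps, Python scripts to look and compute and a tool call to move; the robot and the scene stay as the last step left them, time stands still between calls to the robot, and variables do not carry over. Pictures are saved under pics/ and viewed, about 8 in all and at most 12, crops included, and the job is handed in when it is done.

Besides the shell and the picture viewer there is one more tool, called after "Emit:" by a JSON object that holds its "op" and its "data". move_arm: Moves the arm, as the interface text tells. Its arguments: {"type":"object","properties":{"series":{"type":"array"},"grip":{"type":"number"},"force":{"type":"number"}},"required":["series"]}

```bash
mkdir -p pics
cat > h.py <<'E'
import numpy as np,cv2
from cell import monitor,imaging,workorder,outline_of
def cam(name):
    s=monitor.observe(); im=imaging.get_image(name)
    K=np.array([[im['fx'],0,im['cx']],[0,im['fy'],im['cy']],[0,0,1.]])
    if 'mount' in im:
        T=np.eye(4);T[:3,:3]=cv2.Rodrigues(np.array(s['ee_rot'],float))[0];T[:3,3]=s['position']
        M=T@np.array(im['mount']);R=M[:3,:3].T;t=-R@M[:3,3]
    else:
        R=cv2.Rodrigues(np.array(im['rvec'],float))[0];t=np.array(im['tvec'],float).ravel()
    return im['color'],K,R,t
def toz(px,z,K,R,t):
    px=np.atleast_2d(np.array(px,float));d=np.c_[px,np.ones(len(px))]@np.linalg.inv(K).T@R
    c=-R.T@t;return c+d*((z-c[2])/d[:,2])[:,None]
def proj(P,K,R,t):
    q=np.atleast_2d(P)@R.T+t;q=q@K.T;return q[:,:2]/q[:,2:]
def save(n,c): cv2.imwrite('pics/'+n+'.png',c[:,:,::-1])
E
python3 - <<'E'
from h import *
print(monitor.observe())
a=[]
for n in('top','side'):
    c,K,R,t=cam(n);save(n,c);print(n,K[0,0],-R.T@t)
    for th in('lid','can_medium','can_small','can_large','cup_a','spoon'):
        for o in outline_of(n,th):
            m=o['mask'];ys,xs=np.nonzero(m)
            print(n,th,round(o['p'],2),o['rect'],np.round(toz([xs.mean(),ys.mean()],{'l':.03,'s':0.005}.get(th[0],.07 if th[1]=='u' else .118),K,R,t)[0],3))
E
```

```text
{'clock': 0.0, 'joints': array([ 1.11740447,  0.43520549,  0.02500172,  1.57407266, -0.01157   ,
        1.13397739, -0.07511126]), 'dq': array([ 0.00052069,  0.00049574,  0.00116756,  0.00129268, -0.00052372,
        0.00117983, -0.00192471]), 'joint_efforts': array([ 5.69893837e-04, -6.67838860e+01,  9.85093117e-01, -3.14455998e+01,
       -6.07313938e-02,  4.30686632e-02,  2.27439900e-04]), 'position': array([ 0.21454342, -0.5865327 ,  0.2449656 ]), 'ee_rot': array([-3.09198664e+00, -5.47802281e-01,  6.87243791e-04]), 'force': array([-0.41614116,  0.59484026,  0.26676692]), 'ft_torque': array([ 0.01633497, -0.01452306, -0.08102965]), 'width': 0.9971790255199999}
top 533.5818986127033 [ 0.35879147 -0.00734085  1.27155574]
top lid 0.96 [343.3, 228.5, 35.1, 31.4] [ 0.447 -0.174  0.03 ]
top lid 0.95 [295.9, 233.8, 29.0, 30.7] [ 0.425 -0.054  0.03 ]
top lid 0.93 [205.7, 261.7, 30.2, 36.6] [0.354 0.15  0.03 ]
top lid 0.74 [239.0, 228.7, 33.9, 35.5] [0.427 0.069 0.03 ]
top lid 0.62 [339.1, 283.8, 32.6, 32.1] [ 0.313 -0.162  0.03 ]
top can_medium 0.92 [317.4, 131.2, 35.5, 47.6] [ 0.632 -0
[... 605 characters left out ...]
.4, 199.4, 29.2, 28.7] [ 0.309 -0.152  0.03 ]
side lid 0.86 [286.4, 278.8, 28.4, 25.8] [0.349 0.159 0.03 ]
side lid 0.74 [273.1, 245.1, 30.8, 22.5] [0.421 0.079 0.03 ]
side lid 0.59 [310.4, 181.9, 24.0, 20.5] [ 0.44  -0.166  0.03 ]
side can_medium 0.59 [237.4, 151.9, 29.3, 40.8] [ 0.613 -0.066  0.118]
side can_small 0.59 [217.3, 181.6, 26.8, 43.5] [0.605 0.06  0.118]
side can_large 0.7 [175.8, 203.2, 42.6, 59.2] [0.622 0.181 0.118]
side can_large 0.66 [313.2, 119.4, 23.6, 29.0] [ 0.514 -0.307  0.118]
side cup_a 0.96 [310.5, 119.0, 24.0, 31.9] [ 0.535 -0.364  0.07 ]
side cup_a 0.72 [181.2, 301.2, 35.6, 50.1] [0.5   0.366 0.07 ]
side spoon 0.69 [334.2, 160.0, 60.8, 29.4] [ 0.374 -0.323  0.005]
```

View pics/top.png

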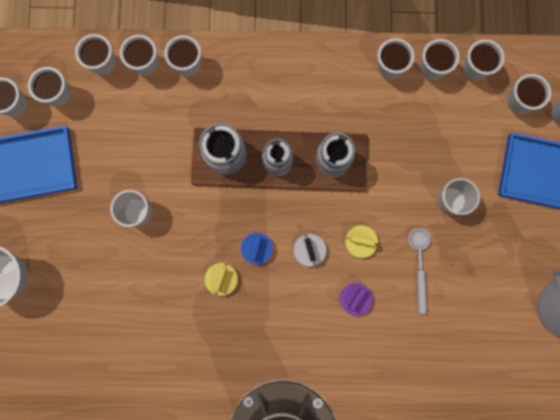

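View pics/side.png

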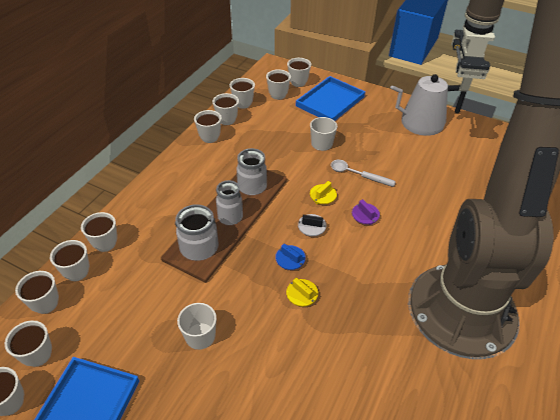

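The steel lid is at top px (310,250), with its black bar about 18° off world x. can_medium is the right-hand one in the row, at px (337,153). The other lids are blue, purple or yellow decoys. I'll go above the lid and look from close by.

Emit:
{"op": "move_arm", "data": {"series": [[0,1,4,0,0,0],[1.7,4.4,1,0,0,0],[1.7,4.4,0,0,0,0],[1.7,4.4,0,0,0,0],[1.7,4.4,0,0,0,0],[1.7,4.4,0,0,0,0],[1.7,4.4,0,0,0,0],[1.7,4.4,0,0,0,0]], "grip": 1}}

```text
clock: 1.5
position: [0.3341, -0.2672, 0.2961]
ee_rot: [3.093, 0.548, 0.001]
force: [1.2, -0.2, -0.3]
width: 1.001
```

Emit:
{"op": "move_arm", "data": {"series": [[1.8,4.4,0,0,0,0],[1.8,4.4,0,0,0,0],[1.8,4.4,-1,0,0,0],[1.8,4.4,-2,0,0,0],[1.5,3.8,-2,0,0,0],[0,0,0,0,0,0],[0,0,0,0,0,0]]}}

```text
clock: 2.2
position: [0.4201, -0.0556, 0.2461]
ee_rot: [-3.092, -0.552, 0.001]
force: [-0.4, -0.5, -0.6]
width: 1.002
```

```bash
cat > look.py <<'E'
from h import *
import sys
n=sys.argv[1]
c,K,R,t=cam('wrist');s=monitor.observe();save(n,c);np.savez(n,c=c,K=K,R=R,t=t)
print(s['clock'],s['position'],s['ee_rot'],s['force'],s['width'],'cam',-R.T@t,'fwd',R[2])
for th in('lid','can_medium'):
    for o in outline_of('wrist',th):
        ys,xs=np.nonzero(o['mask']);print(th,round(o['p'],2),o['rect'],np.round(toz([xs.mean(),ys.mean()],.03 if th=='lid' else .118,K,R,t)[0],4))
E
python3 look.py w1
```

```text
2.25 [ 0.42013571 -0.05670075  0.24643651] [ 3.09301638e+00  5.48442200e-01 -4.98968823e-04] [-0.1965175  -0.60991522  0.2716515 ] 1.0013600451313431 cam [ 0.4884334  -0.03068763  0.38508472] fwd [-0.2539859  -0.09329952 -0.96269744]
lid 0.91 [67.8, 144.0, 67.9, 60.5] [0.3594 0.1437 0.03  ]
lid 0.86 [306.8, 259.3, 46.3, 48.8] [ 0.328  -0.1563  0.03  ]
lid 0.67 [352.3, 163.9, 62.4, 59.2] [ 0.45   -0.1726  0.03  ]
lid 0.65 [150.0, 104.6, 67.2, 68.1] [0.4303 0.0656 0.03  ]
can_medium 0.98 [364.6, 0.0, 120.2, 51.0] [ 0.5939 -0.0995  0.118 ]
```

View pics/w1.png

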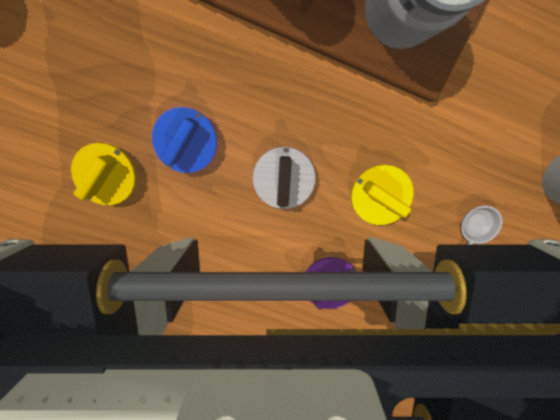

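The lid shows at px (284,178), bar from about (285,156) to (284,206), nearly along the tool x axis. I'll fit the bar and flange models to the pixels.

```bash
cat > lidfit.py <<'E'
from h import *
from scipy.optimize import minimize
d=np.load('w1.npz');c,K,R,t=d['c'],d['K'],d['R'],d['t']
roi=np.zeros(c.shape[:2],np.uint8);cv2.circle(roi,(284,178),42,1,-1)
hsv=cv2.cvtColor(c,cv2.COLOR_RGB2HSV)
bar=((hsv[...,2]<75)&(roi>0)).astype(np.uint8)
n,l,st,_=cv2.connectedComponentsWithStats(bar);k=1+np.argmax(st[1:,4]);bar=l==k;print('bar',st[k])
steel=((hsv[...,1]<60)&(hsv[...,2]>110)&(roi>0))|bar
def hull(P):
    m=np.zeros(c.shape[:2],np.uint8);q=cv2.convexHull(proj(P,K,R,t).astype(np.float32))
    cv2.fillConvexPoly(m,np.round(q*16).astype(np.int32),1,shift=4);return m>0
a=np.linspace(0,6.28,60)
def model(p):
    B=np.array([[i*.028,j*.007,z] for i in(-1,1) for j in(-1,1) for z in(.018,.046)])
    r=np.array([[np.cos(p[2]),-np.sin(p[2])],[np.sin(p[2]),np.cos(p[2])]])
    B[:,:2]=B[:,:2]@r.T+p[:2]
    F=np.vstack([np.c_[.038*np.cos(a)+p[0],.038*np.sin(a)+p[1],a*0+z] for z in(.013,.018)])
    b=hull(B);return b,hull(F)|b
iou=lambda x,y:(x&y).sum()/(x|y).sum()
def f(p): b,s=model(p);return -iou(b,bar)-iou(s,steel)
best=min((minimize(f,[.425,-.054,y],method='Nelder-Mead',options=dict(initial_simplex=[[.425,-.054,y],[.432,-.054,y],[.425,-.047,y],[.425,-.054,y+.1]])) for y in(.25,.35,.45)),key=lambda r:r.fun)
b,s=model(best.x);print(best.x,np.degrees(best.x[2]),iou(b,bar),iou(s,steel))
E
python3 lidfit.py
```

```text
bar [278 157  13  50 512]
[ 0.4253875  -0.05772382  0.35460099] 20.31714023853804 0.757396449704142 0.9089467005076142
```

Emit:
{"op": "move_arm", "data": {"series": [[0.5,-0.1,-4.4,0,0,0],[0,0,-4.5,0,0,0],[0,0,-4.5,0,0,0],[0,0,-4,0,0,0],[0,0,-2,0,0,0],[0,0,-1,0,0,0],[0,0,0,0,0,0]], "grip": 0.6}}

```text
clock: 3.05
position: [0.4249, -0.0581, 0.0419]
ee_rot: [3.094, 0.546, -0.002]
force: [-0.8, -0.2, 0.2]
width: 0.602
```

Emit:
{"op": "move_arm", "data": {"series": [[0,0,0,0,0,0],[0,0,0,0,0,0],[0,0,0,0,0,0],[0,0,0,0,0,0],[0,0,0,0,0,0]], "grip": 0, "force": 40}}

```text
clock: 3.55
position: [0.4255, -0.0574, 0.0428]
ee_rot: [3.093, 0.548, 0.001]
force: [0.2, -0.7, 0.1]
width: 0.215
```

Emit:
{"op": "move_arm", "data": {"series": [[0,0,0,0,0,0],[0,0,0,0,0,0],[0,0,0,0,0,0]]}}

```text
clock: 3.85
position: [0.4253, -0.0573, 0.0426]
ee_rot: [3.093, 0.548, 0.0]
force: [-1.6, 0.2, 5.8]
width: 0.148
```

Emit:
{"op": "move_arm", "data": {"series": [[0,0,2,0,0,0],[0,0,4.5,0,0,0],[0,0,4.5,0,0,0],[0,0,4.5,0,0,0],[1.5,-0.5,4.5,0,0,0],[3,-1,3,0,0,0],[4.5,-1.4,1.5,0,0,0],[4.5,-1.3,1.5,0,0,0]]}}

```text
clock: 4.65
position: [0.5613, -0.1002, 0.3037]
ee_rot: [3.092, 0.547, 0.001]
force: [-0.0, 0.8, -1.1]
width: 0.146
```

Emit:
{"op": "move_arm", "data": {"series": [[0,0,0,0,0,0],[0,0,0,0,0,0]]}}

```text
clock: 4.85
position: [0.5603, -0.0993, 0.3013]
ee_rot: [-3.092, -0.548, 0.002]
force: [0.4, 0.2, -2.4]
width: 0.151
```

```bash
python3 look.py w2
```

```text
4.9 [ 0.55932444 -0.09892452  0.30122707] [-3.09229686 -0.54848753  0.00352475] [ 0.67596575 -0.56806905 -2.4873531 ] 0.1475220495560155 cam [ 0.62879795 -0.07468577  0.44024831] fwd [-0.25501112 -0.09188397 -0.96256255]
lid 0.79 [260.5, 320.0, 28.6, 8.8] [ 0.3382 -0.1712  0.03  ]
lid 0.72 [215.1, 188.4, 125.0, 133.8] [ 0.4882 -0.1245  0.03  ]
lid 0.68 [46.7, 220.0, 55.1, 50.9] [0.3619 0.1442 0.03  ]
can_medium 0.75 [281.6, 77.4, 78.9, 83.6] [ 0.6431 -0.1092  0.118 ]
```

View pics/w2.png

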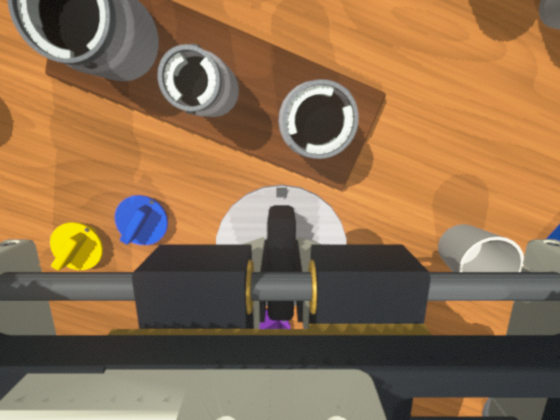

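Lid is held (flange edge at rows 186-245, mark at (281,191)). The neck of can_medium is at px (319,119), with a white ledge and two dark gaps. I'll rectify it at rim height and fit the lid's place in the jaws too.

```bash
cat > rect.py <<'E'
from h import *
d=np.load('w2.npz');c,K,R,t=d['c'],d['K'],d['R'],d['t']
def rectify(x0,y0,z,h=.06,n=480):  # image up=+x, left=+y
    g=np.linspace(-h,h,n);X,Y=np.meshgrid(x0-g,y0-g,indexing='ij')
    p=proj(np.c_[X.ravel(),Y.ravel(),np.full(X.size,z)],K,R,t).reshape(n,n,2).astype(np.float32)
    return cv2.remap(c,p[...,0],p[...,1],cv2.INTER_CUBIC)
if __name__=='__main__':
    x0,y0=toz([319,119],.118,K,R,t)[0][:2];print(x0,y0)
    a=rectify(x0,y0,.118)
    x1,y1=.5593,-.0989;b=rectify(x1,y1,.3012-.0428+.018)
    for i in (a,b):
        cv2.circle(i,(240,240),3,(255,0,0),-1)
    cv2.circle(a,(240,240),148,(0,255,0),1);cv2.circle(a,(240,240),102,(0,255,255),1);cv2.circle(b,(240,240),152,(0,255,0),1)
    save('r2',np.hstack([a,b])[:,:])
    # lid flange edge fit
    im=cv2.resize(np.hstack([a,b]),(800,400));save('r2',im)
E
python3 rect.py
```

```text
0.6426805268499585 -0.11023327907297845
```

View pics/r2.png

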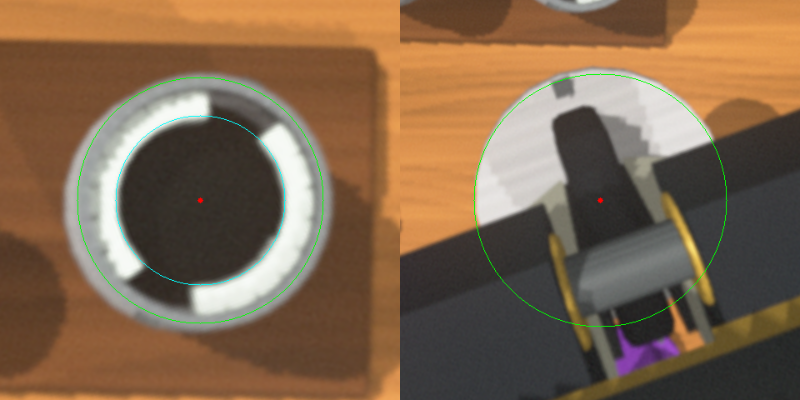

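```bash
cat > fit2.py <<'E'
from rect import *
from scipy.optimize import least_squares
s=.12/479
def polar(img): return cv2.warpPolar(img,(300,720),(239.5,239.5),300,cv2.WARP_POLAR_LINEAR) # row=angle 0.5deg, col=px
x0,y0=.6427,-.1102
a=rectify(x0,y0,.118);hv=cv2.cvtColor(a,cv2.COLOR_RGB2HSV)
P=polar(hv[...,2]).astype(float)
prof=P[:,112:126].mean(1)  # r 28-31.5mm
ang=-(np.arange(720)*.5)-90   # image angle (cw from right) -> world angle: right=-y, down=-x
lo=prof<120
n,l,st,_=cv2.connectedComponentsWithStats(np.r_[lo,lo].astype(np.uint8)[:,None])
for r in st[1:]:
    if r[3]>20: print('gap world deg',(-(r[1]+r[3]/2)*.5-90)%360,'width deg',r[3]*.5)
def circ(pts):
    r=least_squares(lambda p:np.hypot(*(pts-p[:2]).T)-p[2],[0,0,.03],loss='soft_l1',f_scale=.0005);return r.x,np.std(r.fun)
def world(i,r): th=i*np.pi/360; return -r*s*np.sin(th),-r*s*np.cos(th)
# bore: white->dark going inward
pts=[world(i,k) for i in range(720) if not lo[i] for k in [80+np.argmax(P[i,80:130]>120)] if 85<k<125]
print('bore centre off',circ(np.array(pts)),len(pts))
# lid flange outer
b=rectify(.5593,-.0989,.2764);S=polar(cv2.cvtColor(b,cv2.COLOR_RGB2HSV)).astype(float)
st_=(S[...,1]<60)&(S[...,2]>110)
pts=[world(i,k) for i in range(720) for k in [130+np.argmin(st_[i,130:200])] if st_[i,125:132].all() and 135<k<190 and S[i,k+3,2]>90 ]
print('lid off',circ(np.array(pts)),len(pts))
E
python3 fit2.py
```

```text
gap world deg 156.75 width deg 35.5
gap world deg 334.75 width deg 36.5
gap world deg 156.75 width deg 35.5
gap world deg 334.75 width deg 36.5
bore centre off (array([-0.00063644, -0.00026526,  0.02458969]), np.float64(0.00030978179981557496)) 576
lid off (array([ 0.00218804, -0.00010018,  0.03752271]), np.float64(0.000994860687568538)) 325
```

```bash
python3 -c "
from h import *
s=monitor.observe();print(np.degrees(s['joints']).round(1),s['position'],s['ee_rot'])"
```

```text
[ 21.8  19.2 -23.1  92.    7.9  70.5 -72.7] [ 0.5588346 -0.0988282  0.3016445] [-3.09285192e+00 -5.49032635e-01  2.97064564e-03]
```

Emit:
{"op": "move_arm", "data": {"series": [[0,0,0,0,0,-8],[0,0,0,0,0,-8]]}}

```text
clock: 5.2
position: [0.559, -0.099, 0.3022]
ee_rot: [3.14, 0.104, -0.001]
force: [-0.5, -0.2, -1.2]
width: 0.148
```

```bash
python3 -c "
from h import *
s=monitor.observe();print(np.degrees(s['joints']).round(1),s['position'],s['ee_rot'])"
```

```text
[ 19.6  18.8 -20.   92.1   6.7  70.3 -87.9] [ 0.55895123 -0.09900313  0.30217474] [ 3.13976926e+00  1.04320590e-01 -1.39805677e-03]
```

Clockwise turning takes joint 7 toward its lower limit, so I'll use the half-turn symmetry: turn counterclockwise to 155.75°, which leaves room for the locking turn.

Emit:
{"op": "move_arm", "data": {"series": [[0,0,0,0,0,8],[0,0,0,0,0,8],[0,0,0,0,0,8],[1,0,0,0,0,8],[1,0,0,0,0,8],[1,0,0,0,0,8],[1,0,0,0,0,8],[1,-0.2,0,0,0,8]]}}

```text
clock: 6.0
position: [0.6094, -0.1006, 0.3023]
ee_rot: [-2.597, -1.768, 0.001]
force: [0.5, 0.6, -2.2]
width: 0.15
```

Emit:
{"op": "move_arm", "data": {"series": [[1,-0.2,0,0,0,8],[1,-0.2,0,0,0,8],[0.4,-0.2,0,0,0,8],[0.4,-0.2,-1,0,0,8],[0.6,-0.2,-2,0,0,8],[0,0,-2,0,0,8],[0,0,-2,0,0,8],[0,0,-1,0,0,8]]}}

```text
clock: 6.8
position: [0.6423, -0.1112, 0.2204]
ee_rot: [-1.265, -2.873, 0.003]
force: [-0.9, -0.4, -1.1]
width: 0.149
```

Emit:
{"op": "move_arm", "data": {"series": [[0,0,-1,0,0,8],[0,0,-1,0,0,8],[0,0,-0.5,0,0,8],[0,0,0,0,0,0],[0,0,0,0,0,0]]}}

```text
clock: 7.3
position: [0.6436, -0.1112, 0.1975]
ee_rot: [-0.656, -3.072, 0.0]
force: [0.8, 1.2, -0.5]
width: 0.149
```

```bash
cat > st.py <<'E'
from h import *
s=monitor.observe();Rm=cv2.Rodrigues(np.array(s['ee_rot']))[0]
print(s['clock'],np.degrees(s['joints']).round(1),s['position'].round(4),'yaw',np.degrees(np.arctan2(Rm[1,0],Rm[0,0])).round(2),'z',Rm[:,2].round(3),s['force'].round(1),s['ft_torque'].round(2),s['width'].round(3))
E
python3 st.py; python3 look.py w3
python3 - <<'E'
from h import *
c,K,R,t=cam('side');p=proj([.642,-.11,.13],K,R,t)[0].astype(int);print(p)
a=cv2.resize(c[p[1]-60:p[1]+50,p[0]-70:p[0]+60],None,fx=4,fy=4,interpolation=cv2.INTER_CUBIC);w=cv2.imread('pics/w3.png')[:,:,::-1]
save('m3',np.hstack([cv2.resize(w,(400,300)),cv2.resize(a,(400,300))]))
E
```

```text
7.35 [ 0.64393596 -0.11115313  0.1978093 ] [ 6.56037686e-01  3.07204568e+00 -2.58916661e-04] [ 0.25758119  0.13266696 -1.16085481] 0.14662774384358923 cam [ 0.57757072 -0.08174501  0.33662731] fwd [ 0.2456333  -0.11036269 -0.96305989]
can_medium 0.96 [235.2, 150.1, 97.0, 55.1] [ 0.6116 -0.0971  0.118 ]
can_medium 0.59 [215.7, 185.7, 130.2, 138.5] [ 0.6497 -0.1145  0.118 ]
[250 155]Traceback (most recent call last):
  File "st.py", line 3, in <module>
    print(s['clock'],np.degrees(s['joints']).round(1),s['position'].round(4),'yaw',np.degrees(np.arctan2(Rm[1,0],Rm[0,0])).round(2),'z',Rm[:,2].round(3),s['force'].round(1),s['ft_torque'].round(2),s['width'].round(3))
                                                                                                                                                                                                     ^^^^^^^^^^^^^^^^
AttributeError: 'float' object has no attribute 'round'
```

View pics/m3.png

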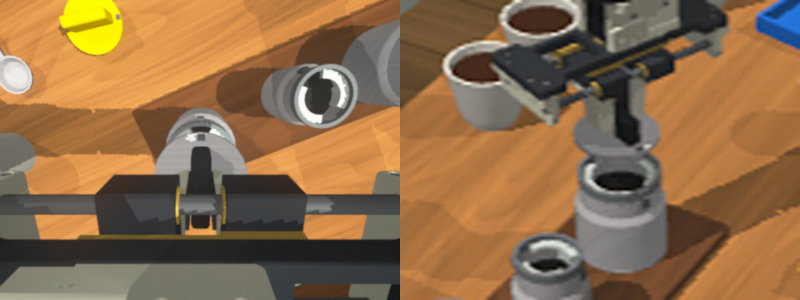

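The side view shows the lid hovering over can_medium's neck. In the wrist view the slot gap (≈(205,130)) lines up with the lid's bar. I'll lower it with force checks: resting on the ledge would be TCP z≈0.1606, and on the seal in the slots ≈0.1536.

Emit:
{"op": "move_arm", "data": {"series": [[0,0,-1.5,0,0,0],[0,0,-1,0,0,0],[0,0,-0.7,0,0,0],[0,0,-0.2,0,0,0],[0,0,-0.2,0,0,0],[0,0,0,0,0,0],[0,0,0,0,0,0]]}}

```text
clock: 8.2
position: [0.6444, -0.1112, 0.1617]
ee_rot: [0.651, 3.073, 0.0]
force: [-0.2, 0.3, -2.2]
width: 0.147
```

```bash
sed -i "s/,s\['width'\].round(3)/,round(s['width'],3)/" st.py; python3 st.py
```

```text
8.2 [ 34.3  40.4 -48.3  88.5  32.1  65.7  45.5] [ 0.6444 -0.1112  0.1617] yaw 156.09 z [ 0.001  0.    -1.   ] [-0.2  0.3 -2.2] [ 0.1  -0.17 -0.  ] 0.147
```

Emit:
{"op": "move_arm", "data": {"series": [[-0.1,0,-0.2,0,0,0],[0,0,-0.2,0,0,0],[0,0,-0.2,0,0,0],[0,0,0,0,0,0],[0,0,0,0,0,0]]}}

```text
clock: 8.7
position: [0.6432, -0.1113, 0.1553]
ee_rot: [-0.651, -3.073, -0.0]
force: [-0.6, 0.4, -1.6]
width: 0.149
```

```bash
python3 st.py
```

```text
8.7 [ 34.3  40.6 -48.1  89.1  32.3  65.   45.2] [ 0.6432 -0.1113  0.1553] yaw 156.1 z [-0.  0. -1.] [-0.6  0.4 -1.6] [ 0.04 -0.16  0.07] 0.149
```

No contact at 5 mm below ledge height, so the lugs are in the slots. Now pressing.

Emit:
{"op": "move_arm", "data": {"series": [[0,0,-0.2,0,0,0],[0,0,-0.2,0,0,0],[0,0,-0.2,0,0,0],[0,0,0,0,0,0],[0,0,0,0,0,0]]}}

```text
clock: 9.2
position: [0.6435, -0.1112, 0.1499]
ee_rot: [0.65, 3.073, 0.0]
force: [-1.5, -0.5, 5.1]
width: 0.151
```

```bash
python3 st.py
```

```text
9.2 [ 34.2  40.9 -48.   89.4  32.6  64.5  45. ] [ 0.6435 -0.1112  0.1499] yaw 156.1 z [ 0.001 -0.    -1.   ] [-1.5 -0.5  5.1] [ 0.    0.24 -0.02] 0.151
```

Emit:
{"op": "move_arm", "data": {"series": [[0,0,-0.15,0,0,0],[0,0,-0.1,0,0,0],[0,0,-0.05,0,0,0],[0,0,0,0,0,0],[0,0,0,0,0,0]]}}

```text
clock: 9.7
position: [0.6435, -0.1113, 0.1477]
ee_rot: [0.651, 3.072, -0.0]
force: [-4.8, -0.9, 11.4]
width: 0.154
```

```bash
python3 st.py
```

```text
9.7 [ 34.2  41.  -47.9  89.5  32.8  64.2  44.8] [ 0.6435 -0.1113  0.1477] yaw 156.09 z [ 0.001 -0.    -1.   ] [-4.8 -0.9 11.4] [-0.05  0.8  -0.02] 0.154
```

Emit:
{"op": "move_arm", "data": {"series": [[-0.1,0,0,0,0,0],[0,0,0,0,0,-4],[0,0,0,0,0,-6],[0,0,0,0,0,-6],[0,0,0,0,0,0]]}}

```text
clock: 10.2
position: [0.6434, -0.1112, 0.1478]
ee_rot: [1.076, 2.948, 0.001]
force: [-0.9, -1.0, 7.2]
width: 0.148
```

```bash
python3 st.py
```

```text
10.2 [ 32.3  39.7 -44.1  89.8  30.   62.7  30.7] [ 0.6434 -0.1112  0.1478] yaw 139.89 z [ 0.003 -0.001 -1.   ] [-0.9 -1.   7.2] [-0.04 -0.14 -0.08] 0.148
```

Emit:
{"op": "move_arm", "data": {"series": [[0,0,-0.05,0,0,-6],[0,0,0,0,0,-6],[0,0,0,0,0,-6],[0,0,0,0,0,-6],[0,0,0,0,0,0]]}}

```text
clock: 10.7
position: [0.6436, -0.1115, 0.1477]
ee_rot: [1.666, 2.659, 0.002]
force: [-1.4, -2.0, 11.2]
width: 0.149
```

```bash
python3 st.py
```

```text
10.7 [ 29.2  37.9 -38.4  90.1  26.   60.9   9.8] [ 0.6436 -0.1115  0.1477] yaw 115.87 z [ 0.004 -0.001 -1.   ] [-1.4 -2.  11.2] [-0.18  0.12 -0.05] 0.149
```

Emit:
{"op": "move_arm", "data": {"series": [[0,0,0,0,0,-6],[0,0,0,0,0,-6],[0,0,0,0,0,-6],[0,0,0,0,0,-6],[0,0,0,0,0,-6],[0,0,0,0,0,-5],[0,0,0,0,0,0],[0,0,0,0,0,0]]}}

```text
clock: 11.5
position: [0.6433, -0.1114, 0.1477]
ee_rot: [2.385, 2.04, 0.003]
force: [-2.0, -0.8, 13.3]
width: 0.146
```

```bash
python3 st.py
```

```text
11.5 [ 24.2  35.8 -29.9  90.6  20.   58.8 -20.3] [ 0.6433 -0.1114  0.1477] yaw 81.08 z [ 0.003 -0.001 -1.   ] [-2.  -0.8 13.3] [-0.16  0.51  0.02] 0.146
```

Emit:
{"op": "move_arm", "data": {"series": [[0,0,0,0,0,-2],[0,0,0,0,0,0],[0,0,0,0,0,0]]}}

```text
clock: 11.8
position: [0.6429, -0.1112, 0.1477]
ee_rot: [2.42, 2.0, 0.002]
force: [-3.7, -1.2, 14.2]
width: 0.15
```

```bash
python3 st.py
```

```text
11.8 [ 23.9  35.7 -29.5  90.6  19.7  58.8 -22. ] [ 0.6429 -0.1112  0.1477] yaw 79.13 z [ 0.002 -0.001 -1.   ] [-3.7 -1.2 14.2] [-0.08  0.83  0.33] 0.15
```

Emit:
{"op": "move_arm", "data": {"series": [[0,0,0,0,0,-2],[0,0,0,0,0,0],[0,0,0,0,0,0]]}}

```text
clock: 12.1
position: [0.6426, -0.1111, 0.1477]
ee_rot: [2.455, 1.958, 0.001]
force: [-4.2, -0.6, 15.3]
width: 0.15
```

```bash
python3 st.py
```

```text
12.1 [ 23.6  35.6 -29.   90.7  19.3  58.7 -23.7] [ 0.6426 -0.1111  0.1477] yaw 77.16 z [ 0.002 -0.001 -1.   ] [-4.2 -0.6 15.3] [-0.09  1.15  0.61] 0.15
```

The stop is felt at a yaw of about 79–80° (torque 0.3 then 0.6 N m). I'll ease off slightly, let the seal lift the lid into the notches, then release.

Emit:
{"op": "move_arm", "data": {"series": [[0,0,0,0,0,2.5],[0,0,0.2,0,0,0],[0,0,0.2,0,0,0],[0,0,0.1,0,0,0],[0,0,0,0,0,0],[0,0,0,0,0,0]]}}

```text
clock: 12.7
position: [0.6426, -0.1112, 0.1511]
ee_rot: [2.413, 2.011, 0.001]
force: [1.1, 0.6, 5.5]
width: 0.15
```

```bash
python3 st.py
```

```text
12.7 [ 24.1  35.6 -29.7  90.4  19.6  59.2 -21.5] [ 0.6426 -0.1112  0.1511] yaw 79.6 z [ 0.001  0.    -1.   ] [1.1 0.6 5.5] [ 0.19 -0.18  0.02] 0.15
```

Emit:
{"op": "move_arm", "data": {"series": [[0,0,0.1,0,0,0],[0,0,0.1,0,0,0],[0,0,0.1,0,0,0],[0,0,0,0,0,0],[0,0,0,0,0,0]]}}

```text
clock: 13.2
position: [0.6424, -0.1112, 0.1524]
ee_rot: [-2.413, -2.011, -0.001]
force: [7.8, 1.6, -10.4]
width: 0.147
```

```bash
python3 st.py
```

```text
13.2 [ 24.1  35.5 -29.7  90.3  19.5  59.4 -21.4] [ 0.6424 -0.1112  0.1524] yaw 79.61 z [-0.     0.001 -1.   ] [  7.8   1.6 -10.4] [ 0.17 -1.74 -0.04] 0.147
```

Pulling up is resisted with 10 N at the locked height (TCP .1524 against an expected ~.152), so the lid is locked. Releasing.

Emit:
{"op": "move_arm", "data": {"series": [[0,0,-0.15,0,0,0],[0,0,0,0,0,0],[0,0,0,0,0,0]]}}

```text
clock: 13.5
position: [0.6424, -0.1111, 0.1523]
ee_rot: [2.414, 2.011, 0.001]
force: [4.7, 1.2, -1.6]
width: 0.153
```

Emit:
{"op": "move_arm", "data": {"series": [[0,0,0,0,0,0],[0,0,0,0,0,0],[0,0,0,0,0,0],[0,0,0,0,0,0],[0,0,0,0,0,0],[0,0,0,0,0,0]], "grip": 0.6}}

```text
clock: 14.1
position: [0.6421, -0.1113, 0.1523]
ee_rot: [2.414, 2.011, -0.0]
force: [0.3, -0.9, 0.6]
width: 0.587
```

Emit:
{"op": "move_arm", "data": {"series": [[0,0,1,0,0,0],[0,0,3,0,0,0],[0,0,4,0,0,0],[-2,0,4,0,0,0],[-4,0,2,0,0,0],[-4,0,0,0,0,0],[0,0,0,0,0,0]]}}

```text
clock: 14.8
position: [0.538, -0.1113, 0.2938]
ee_rot: [2.413, 2.01, -0.004]
force: [0.4, 0.5, 0.4]
width: 0.6
```

```bash
python3 st.py
python3 - <<'E'
from h import *
o=[]
for n in('side','top'):
    c,K,R,t=cam(n);save(n+'_end',c);p=proj([.642,-.11,.13],K,R,t)[0].astype(int)
    o.append(cv2.resize(c[p[1]-45:p[1]+45,p[0]-60:p[0]+60],(400,300),interpolation=cv2.INTER_CUBIC))
    for th in('cup_a','spoon'):
        for q in outline_of(n,th): print(n,th,round(q['p'],2),q['rect'])
c,K,R,t=cam('wrist');o+=[cv2.resize(c,(400,300)),cv2.resize(cv2.imread('pics/top_end.png')[:,:,::-1],(400,300))]
save('end',np.vstack([np.hstack(o[:2]),np.hstack(o[2:])]))
E
```

```text
14.8 [ 31.5  19.4 -33.8  94.6  11.5  69.6 -15.3] [ 0.538  -0.1113  0.2938] yaw 79.59 z [-0.001 -0.002 -1.   ] [0.4 0.5 0.4] [-0.1  -0.08  0.02] 0.6
side cup_a 0.8 [310.3, 119.7, 26.9, 31.1]
side cup_a 0.66 [178.0, 300.1, 37.4, 48.4]
side spoon 0.76 [334.0, 159.6, 59.6, 23.4]
side spoon 0.62 [216.6, 181.2, 26.4, 42.8]
side spoon 0.2 [239.3, 144.2, 24.8, 25.6]
top cup_a 0.82 [109.9, 188.7, 43.9, 38.1]
top cup_a 0.78 [438.2, 180.1, 39.3, 36.0]
top cup_a 0.59 [314.4, 149.4, 14.8, 26.4]
top spoon 0.38 [265.5, 135.0, 28.4, 36.7]
```

View pics/end.png

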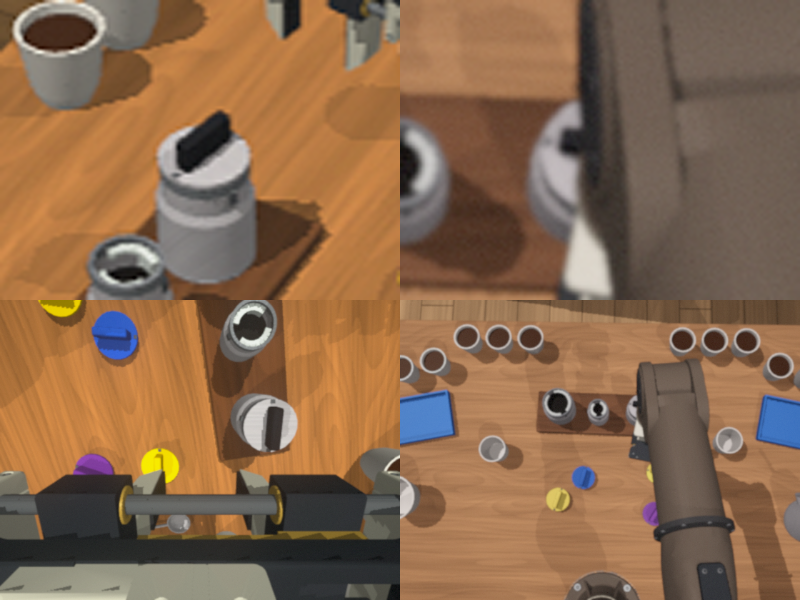

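The lid sits level on can_medium, cups and spoon haven't moved, and the gripper is clear. Handing in.

```bash
python3 -c "
from h import *
print(workorder.sign_off())"
```

```text
the job is handed in; nothing more can be done
None
```

The steel lid is locked on can_medium, and I handed the job in at about 15 s, well under the 43 s limit. I set the lugs into the slots, pressed the lid down to the seal's bottom and turned it clockwise to the stop, about 77°. I let the seal lift it into the notches before letting go.

**Checks that passed:**
- **Lugs in slots:** the lid passed 5 mm below ledge height with no contact force.
- **Stop reached:** torque rose to about 0.6 N m at the end of the turn.
- **Lock held:** with the lid still gripped, a pull of about 10 N did not lift it, and it sat at the expected locked height.
- **Final pictures:** the lid is level on the neck, the gripper is clear, and both cups stand where they were. The spoon reads the same in the side camera.

**Checks that disagreed or were limited:**
- The two estimates of where the lid sat in the jaws differed by about 2 mm. There was a sideways force of up to about 5 N while pressing, so I shifted 1 mm.
- In the final top picture the arm hid most of the lid and the spoon. The network's only spoon report there was a false one, on the small canister.

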